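# Put the milliner's thread reels away by size

### The arm

A 7-joint arm with a two-finger parallel gripper is mounted at the origin on the work surface. World frame = base frame: x ahead of the robot, y to its left, z up, the work surface at z = 0. Lengths are in m, angles in rad, forces in N, time in s.
With the tool pointing down it reaches from about 0.35 to 0.9 m from the base axis. Payload 8.1 kg.
Tool frame: the origin (TCP) lies midway between the tips of the shut fingers; the grasp point (between the pads) lies 19 mm behind it; z points along the fingers, x is the direction in which the jaws open and shut, and the axes are right-handed (so a half turn about z gives the same grasp; the last joint's range is limited). The gripper opens to 92 mm and grips with 3 to 60 N. Pads are 19 mm wide; open, the fingers measure 130 mm over their backs; the gripper's body (75 mm by 190 mm) begins 47 mm behind the grasp point.
Start: joints at [-0.103, 0.434, 0.025, 1.573, -0.012, 1.134, -0.075], TCP at [0.625, -0, 0.195] pointing down, gripper open.
Joint ranges: [-2.62, 2.62], [-0.44, 2.09], [-1.27, 1.32], [0.08, 2.57], [-1.32, 4.46], [0.12, 2], [-2.74, 2.74]. Speed limits (rad/s): [2.22, 2.22, 3.01, 3.01, 3.14, 3.14, 3.14].

### API

Orientations are given as a rotation vector (axis times angle).
In Python, from cell import arm gives the robot as it stands. The module is installed in compiled form; this text tells all that it offers.
- The arm moves only by the tool play_rows, never from a script. Its argument "motion" is a list of rows, each a list of 7 numbers: the gripper's target within -1 to 1 (fully open at 1, half-way at 0, shut at -1), then the shift along the tool's x, y, z in mm, then the turn, a rotation vector about the tool's x, y, z in rad. In form: [[claw, tx, ty, tz, ax, ay, az], ...]. A call has 1 to 10 rows; each row is the pose to reach, as a shift and turn from the pose measured when the call began, along the tool's axes at that moment; what a row does not reach only later rows make up. A row lasts 1/10 s, in which the tool goes at most 50 mm and 8.59 degrees, less where a joint would pass 70% of its speed; a pose out of reach is approached as far as the arm can. A call with a gripper value outside its range is refused whole. The fingers move at their own pace and stop on an object; "force" is the grip in N (left out, the last holds). Time passes only in rows, so rows that repeat a pose let the fingers close. It gives the time, the measured TCP pose, the force and the opening at its end, in the units of the state.
- arm.observe(): the state, without advancing time (a new reading comes with each control period).
- arm.get_image(name): name is "scene" or "side" or "wrist"; returns a dict with "img" (400x640x3 uint8, blue, green, red), "depth" (400x640 float32, m along the optical axis (not along the pixel's ray), 0 where there is no reading), "K" (3x3 intrinsics, pixels), "rvec" (rotation vector, rad) and "tvec" (3), from world to camera coordinates, as OpenCV has them. Camera axes: x right, y down, z forward; pixel columns grow to the right and rows downward; lengths in m; the calibration is good to about 2 mm. The wrist camera is an equidistant fisheye: a pixel r from the principal point sees the ray r / f radians off the axis. A picture is of the moment at which its call begins.
- arm.sign_off(): hands the job in, once; it reports no verdict.
Trained networks look in a picture, given as the dict that the camera call returned (one of the last four; its "shot" number tells which), for a name from the list of things; names that differ only in an ending like _2 or _b are one class to them, and where a whole thing is asked for, a point or a joint stands for the part that bears it (a point fixed in the world has none). Each returns a list of dicts, best first, with "score" (0 to 1); they miss things now and then, are a little off and sometimes report something else, mostly with a low value. They report only what shows in the picture. A call takes as long as a camera call.
- arm.look_for(picture, query): "box" ([left, top, width, height] as shares, 0 to 1, of the picture: columns of its width, rows of its height, round what is visible of it).
The state is a dict: "clock": time; "joints": joint angles; "dq": joint speeds; "joint_efforts": joint torques, N m; "position": TCP position; "ee_rot": TCP orientation; "force": force on the tool from outside, world axes, zero at the start; "ft_torque": the same for the moment, N m; "width": opening from 0.0 (shut) to 1.0 (fully open).
Only numpy, scipy, OpenCV 4.12 (cv2) and the standard library are available. Lean on these libraries where they do the work, as an engineer would, in place of code of your own. Each camera call takes 0.05 s, during which the arm holds its last target. There are 200 camera calls.

### The job

Tidy the hat maker's bench: put each of the four thread reels into the round plywood holder of its own size, the largest reel in the largest holder and so on down to the smallest. Each reel should stand upright, flat on the floor of its holder's well. Leave the pin tin and the bead jar where they are.

Things in the scene. Friction and masses are not known exactly. Their poses are not given: they have to be found in the camera images.
- reel_largest: the largest of four loose thread reels, standing upright: a solid cylinder 68 mm in diameter and 50 mm tall, brown wooden end discs (5 mm thick) and a hard, firmly wound cream middle; it grips like a rigid cylinder of full diameter, from any side, about 130 g. Origin: centre of its underside; z along its axis, up
- holder_largest: the largest of four round plywood holders, fixed to the bench: a disc 102 mm in diameter, 18 mm tall, with a central round open well 84 mm wide and 10 mm deep (well floor 8 mm above the bench, rim 9 mm wide at 18 mm): 8 mm of clearance all round for the largest reel. Origin: centre of its underside, on the bench at height 0; z up
- reel_second: the second largest of four loose thread reels, standing upright: a solid cylinder 52 mm in diameter and 46 mm tall, brown wooden end discs (5 mm thick) and a hard, firmly wound cream middle; it grips like a rigid cylinder of full diameter, from any side, about 80 g. Origin: centre of its underside; z along its axis, up
- holder_second: the second largest of four round plywood holders, fixed to the bench: a disc 86 mm in diameter, 18 mm tall, with a central round open well 68 mm wide and 10 mm deep (well floor 8 mm above the bench, rim 9 mm wide at 18 mm): 8 mm of clearance all round for the second largest reel. Origin: centre of its underside, on the bench at height 0; z up
- reel_third: the third largest of four loose thread reels, standing upright: a solid cylinder 36 mm in diameter and 42 mm tall, brown wooden end discs (5 mm thick) and a hard, firmly wound cream middle; it grips like a rigid cylinder of full diameter, from any side, about 40 g. Origin: centre of its underside; z along its axis, up
- holder_third: the third largest of four round plywood holders, fixed to the bench: a disc 70 mm in diameter, 18 mm tall, with a central round open well 52 mm wide and 10 mm deep (well floor 8 mm above the bench, rim 9 mm wide at 18 mm): 8 mm of clearance all round for the third largest reel. Origin: centre of its underside, on the bench at height 0; z up
- reel_smallest: the smallest of four loose thread reels, standing upright: a solid cylinder 20 mm in diameter and 36 mm tall, brown wooden end discs (5 mm thick) and a hard, firmly wound cream middle; it grips like a rigid cylinder of full diameter, from any side, about 15 g. Origin: centre of its underside; z along its axis, up
- holder_smallest: the smallest of four round plywood holders, fixed to the bench: a disc 54 mm in diameter, 18 mm tall, with a central round open well 36 mm wide and 10 mm deep (well floor 8 mm above the bench, rim 9 mm wide at 18 mm): 8 mm of clearance all round for the smallest reel. Origin: centre of its underside, on the bench at height 0; z up
- pin_tin: a bystander: a flat round bare-steel pin tin, 60 mm in diameter, 24 mm tall, loose, about 90 g; to be left alone. Origin: centre of its underside
- bead_jar: a bystander: a small closed glass jar with a steel cap, 48 mm in diameter, 62 mm tall, loose, about 140 g; to be left alone. Origin: centre of its underside

How it is judged:
At the end, for the whole second after the job is handed in: Each of the four reels stands in the holder of its own size rank: its axis within 12 mm of the holder's centre, its underside on the well floor (8 mm, within 4 mm, above the holder's underside), upright within 0.12 rad and at rest; the pin tin and the bead jar are within 30 mm of where they started (horizontal distance between reel_largest and holder_largest below 0.012 m and z of reel_largest in the frame of holder_largest between 0.004 and 0.012 m and not (angle between reel_largest's own z axis and vertical above 0.12 rad) and linear speed of each of reel_largest, reel_second, reel_third, reel_smallest below 0.02 m/s and angular speed of each of reel_largest, reel_second, reel_third, reel_smallest below 0.3 rad/s and horizontal distance between reel_second and holder_second below 0.012 m and z of reel_second in the frame of holder_second between 0.004 and 0.012 m and not (angle between reel_second's own z axis and vertical above 0.12 rad) and horizontal distance between reel_third and holder_third below 0.012 m and z of reel_third in the frame of holder_third between 0.004 and 0.012 m and not (angle between reel_third's own z axis and vertical above 0.12 rad) and horizontal distance between reel_smallest and holder_smallest below 0.012 m and z of reel_smallest in the frame of holder_smallest between 0.004 and 0.012 m and not (angle between reel_smallest's own z axis and vertical above 0.12 rad) and distance of each of pin_tin, bead_jar from where it was at the start of the episode below 0.03 m); the robot touches nothing.
It fails at once if the pin tin is knocked, carried off or tipped over (moved 30 mm or more, or tilted by over 0.5 rad) (distance of pin_tin from where it was at the start of the episode above 0.03 m or angle between pin_tin's own z axis and vertical above 0.5 rad).
It fails at once if the bead jar is knocked, carried off or tipped over (moved 30 mm or more, or tilted by over 0.5 rad) (distance of bead_jar from where it was at the start of the episode above 0.03 m or angle between bead_jar's own z axis and vertical above 0.5 rad).
It also fails if it takes over 120 s, if anything falls off the work surface, if the arm or the gripper's body presses on something with over 40 N, if the wrist force passes 120 N, or if a joint passes its speed limit or range.

## Working session

There is one attempt and no reset: what is moved stays moved. The work goes in short steps, Python scripts to look and compute and a tool call to move; the robot and the scene stay as the last step left them, time stands still between calls to the robot, and variables do not carry over. Pictures are saved under pics/ and viewed, on a budget of 14 in all, crops included, one or two more only if the job needs it, and the job is handed in when it is done.

Besides the shell and the picture viewer there is one more tool, called as a command line: name --pt "numbers of a row" for each row, then --argument value for the rest. play_rows: Moves the arm, as the interface text tells. Its arguments: {"type":"object","properties":{"motion":{"type":"array"},"force":{"type":"number"}},"required":["motion"]}

```bash
mkdir -p pics && python3 - <<'E'
from cell import arm
import cv2
s=arm.observe(); print(s)
for n in ["scene","side"]:
    p=arm.get_image(n); cv2.imwrite(f"pics/{n}0.png",p["img"]); print(n,p["K"].tolist(),p["rvec"],p["tvec"],p["depth"].min(),p["depth"].max())
    for q in ["reel_largest","reel_second","reel_third","reel_smallest","holder_largest","holder_second","holder_third","holder_smallest","pin_tin","bead_jar"]:
        print(q,[(round(d["score"],2),[round(b*k) for b,k in zip(d["box"],(640,400,640,400))]) for d in arm.look_for(p,q)[:3]])
E
```

```text
{'clock': 0.0, 'joints': array([-0.10262038,  0.43518967,  0.02492981,  1.57410096, -0.01162255,
        1.13396742, -0.07512693]), 'dq': array([-2.73493903e-03,  4.09972070e-05, -6.00220807e-04, -7.72404833e-05,
       -1.61381622e-03,  7.37203451e-04,  2.14091370e-03]), 'joint_efforts': array([ 3.89017032e-04, -6.67853522e+01,  9.84863900e-01, -3.14464223e+01,
       -6.05165795e-02,  4.27553023e-02,  1.12382318e-04]), 'position': array([ 6.24447522e-01, -1.44500238e-05,  1.94163684e-01]), 'ee_rot': array([ 3.14149217e+00, -7.35082383e-05, -2.38363666e-03]), 'force': array([-0.04213578,  0.61420153, -0.10814893]), 'ft_torque': array([-0.00114893,  0.00012567, -0.02942165]), 'width': 1.0036850312877246}
scene [[414.6817947314259, 0.0, 325.8002543972749], [0.0, 414.6817947314259, 203.96385005647628], [0.0, 0.0, 1.0]] [ 1.47510753  2.12088895 -0.87346178] [ 0.19905912 -0.34402487  1.43321615] 0.0 3.8362324
reel_largest [(0.69, [210, 183, 32, 33])]
reel_second [(0.6, [399, 238, 24, 32])]
reel_third [(0.7, [273, 225, 14, 20]), (0.4, [249, 139, 22, 21])]
reel_smallest [(0.6, [486, 238, 1
[... 337 characters left out ...]
])]
side [[383.986546595027, 0.0, 320.20390879612756], [0.0, 383.986546595027, 196.94574445239573], [0.0, 0.0, 1.0]] [ 0.16592797 -2.65193774  1.51110694] [0.50463622 0.06616767 0.85046921] 0.0 3.2838206
reel_largest [(0.73, [287, 145, 25, 27])]
reel_second [(0.57, [231, 250, 33, 35]), (0.53, [328, 231, 25, 21])]
reel_third [(0.68, [264, 178, 6, 17])]
reel_smallest [(0.57, [266, 340, 13, 26])]
holder_largest [(0.93, [330, 185, 42, 24]), (0.45, [316, 138, 27, 10])]
holder_second [(0.9, [319, 135, 23, 12])]
holder_third [(0.71, [232, 208, 36, 27])]
holder_smallest [(0.86, [325, 233, 29, 21]), (0.49, [227, 248, 33, 36])]
pin_tin [(0.83, [369, 156, 19, 14])]
bead_jar [(0.57, [371, 270, 27, 48])]
```

View pics/scene0.png

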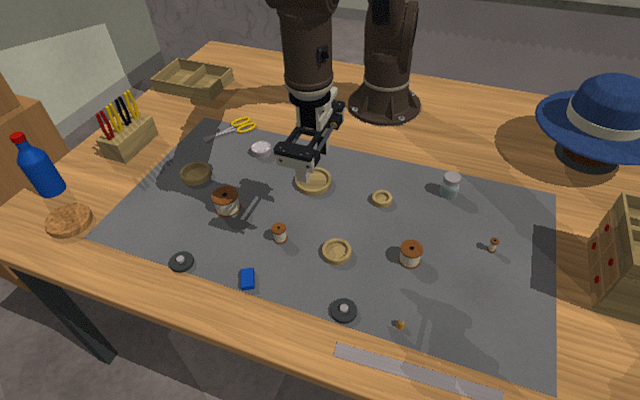

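View pics/side0.png

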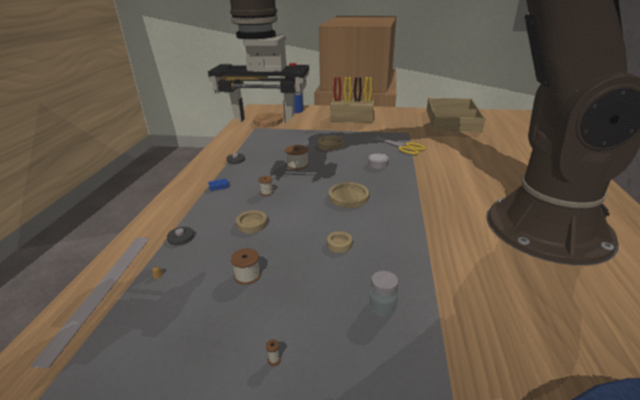

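The scene picture shows, in pixels:
- **Reels:** largest (226,200), second (411,253), third (279,233), smallest (494,244).
- **Holders:** largest (313,180), second (196,174), third (336,250), smallest (382,199).
- **Bystanders:** tin (261,149), jar (452,184).

The side view agrees. It has holders at (348,195), (330,143), (251,222) and (339,242), and reels at (297,157), (245,266), (265,186) and (272,352). Next I'll measure them by depth in both views.

```bash
cat > h.py <<'E'
import numpy as np, cv2
from scipy.optimize import least_squares
def cloud(p):
    d=p["depth"]; v,u=np.mgrid[:d.shape[0],:d.shape[1]]; K=p["K"]
    f=np.stack([(u-K[0,2])/K[0,0]*d,(v-K[1,2])/K[1,1]*d,d],-1)
    R=cv2.Rodrigues(np.array(p["rvec"],float))[0]
    w=(f-np.array(p["tvec"]).ravel())@R
    w[d<=0]=np.nan
    return w
D=dict(reel_largest=(68,50),reel_second=(52,46),reel_third=(36,42),reel_smallest=(20,36),
 holder_largest=(102,18),holder_second=(86,18),holder_third=(70,18),holder_smallest=(54,18),pin_tin=(60,24),bead_jar=(48,62))
PX=dict(scene=dict(reel_largest=(226,200),reel_second=(411,253),reel_third=(279,233),reel_smallest=(494,244),
 holder_largest=(313,180),holder_second=(196,174),holder_third=(336,250),holder_smallest=(382,199),pin_tin=(261,149),bead_jar=(452,184)),
 side=dict(reel_largest=(297,157),reel_second=(245,266),reel_third=(265,186),reel_smallest=(272,352),
 holder_largest=(348,195),holder_second=(330,143),holder_third=(251,222),holder_smallest=(339,242),pin_tin=(378,161),bead_jar=(384,290)))
def circ(P,r,c0,rin=None):
    # points on filled disc / ring side: robust min-enclosing style using given radius
    def f(c):
        e=np.hypot(*(P-c).T)
        o=np.maximum(e-r,0)
        return np.r_[o, np.maximum(rin-e,0)] if rin else o
    s=least_squares(f,c0,loss="soft_l1",f_scale=.002); return s.x
def measure(p,cam,n):
    W=cloud(p); dia,h=D[n]; r=dia/2e3
    u,v=PX[cam][n]; c=np.nanmedian(W[v-3:v+4,u-3:u+4].reshape(-1,3),0)
    A=W.reshape(-1,3); A=A[~np.isnan(A[:,0])]
    for _ in range(4):
        m=np.hypot(*(A[:,:2]-c[:2]).T)<r+.012
        Q=A[m&(A[:,2]<h/1e3+.012)]
        hi=Q[Q[:,2]>.006] if "holder" in n else Q[Q[:,2]>.010]
        top=np.percentile(hi[:,2],95)
        T=hi[hi[:,2]>top-.005]
        c=np.r_[circ(T[:,:2],r,T[:,:2].mean(0),r-.009 if "holder" in n else None),top]
    mn,mx=T[:,:2].min(0),T[:,:2].max(0)
    return c,np.round((mx-mn)*1e3),len(T),np.median(A[np.abs(np.hypot(*(A[:,:2]-c[:2]).T)-r-.02)<.008][:,2])
E
python3 - <<'E'
from cell import arm
from h import *
for cam in ["scene","side"]:
    p=arm.get_image(cam)
    for n in D:
        try:
            c,e,k,fl=measure(p,cam,n); print(cam,n,np.round(c*1e3,1),e,k,round(fl*1e3,1))
        except Exception as x: print(cam,n,x)
E
```

```text
scene reel_largest [ 615.4 -258.3   52.5] [69. 67.] 394 1.3
scene reel_second [619.4 230.2  48.5] [51. 51.] 338 1.4
scene reel_third [664.4 -82.8  44.3] [34. 35.] 136 1.3
scene reel_smallest [524.3 405.7  38. ] [21. 18.] 53 1.5
scene holder_largest [449.7 -81.   20. ] [103. 101.] 194 1.4
scene holder_second [ 534.  -411.1   20. ] [88. 85.] 206 1.4
scene holder_third [660.1  63.7  20.1] [70. 68.] 266 359.0
scene holder_smallest [454.6 116.9  20.1] [54. 53.] 153 1.4
scene pin_tin [ 377.9 -279.1   27.6] [61. 59.] 196 1.7
scene bead_jar [365.1 279.7  64.5] [41. 41.] 159 1.4
side reel_largest [ 614.6 -259.2   52.8] [65. 72.] 189 2.6
side reel_second [618.1 229.7  48.6] [51. 52.] 427 2.3
side reel_third [661.3 -83.6  44.5] [33. 36.] 88 2.5
side reel_smallest [522.9 405.   38.3] [20. 19.] 142 2.0
side holder_largest [448.1 -80.6  20.3] [ 99. 104.] 298 2.3
side holder_second [ 531.1 -411.1   20.7] [84. 91.] 119 2.6
side holder_third [658.4  63.5  20.5] [68. 69.] 245 321.9
side holder_smallest [452.8 117.3  20.3] [53. 53.] 228 2.3
side pin_tin [ 375.2 -279.8   27.6] [56. 62.] 154 2.3
side bead_jar [364.  278.6  64.2] [41. 44.] 412 2.1
```

Both views agree within about 3 mm, and the sizes match the names. I'll start with the largest reel, moving above it first.

play_rows --pt "1 -1 30 5 0 0 0" --pt "1 -3 70 20 0 0 0" --pt "1 -5 115 40 0 0 0" --pt "1 -7 160 60 0 0 0" --pt "1 -9 205 75 0 0 0" --pt "1 -9 240 84 0 0 0" --pt "1 -9 259 84 0 0 0" --pt "1 -9 259 84 0 0 0" --pt "1 -9 259 84 0 0 0" --force 20

```text
clock: 2.1
position: [0.6167, -0.2578, 0.1114]
ee_rot: [-3.141, -0.001, -0.002]
force: [0.1, -0.2, -0.3]
width: 0.997
```

play_rows --pt "1 -2 1 30 0 0 0" --pt "1 -2 1 60 0 0 0" --pt "1 -2 1 85 0 0 0" --pt "1 -2 1 94 0 0 0" --pt "1 -2 1 94 0 0 0" --pt "-1 -2 1 94 0 0 0" --pt "-1 -2 1 94 0 0 0" --pt "-1 -2 1 94 0 0 0" --pt "-1 -2 1 94 0 0 0" --pt "-1 -2 1 94 0 0 0"

```text
clock: 3.1
position: [0.6148, -0.2591, 0.0186]
ee_rot: [-3.141, -0.0, -0.002]
force: [-3.9, 0.7, 8.0]
width: 0.61
```

play_rows --pt "-1 0 0 0 0 0 0" --pt "-1 0 0 -15 0 0 0" --pt "-1 0 0 -40 0 0 0" --pt "-1 0 0 -70 0 0 0" --pt "-1 0 0 -82 0 0 0" --pt "-1 0 0 -82 0 0 0"

```text
clock: 3.7
position: [0.6163, -0.2597, 0.1034]
ee_rot: [3.141, 0.0, 0.009]
force: [-0.0, 0.6, 0.3]
width: 0.095
```

The jaws closed past 68 mm, so the grasp missed. I'll look.

```bash
python3 - <<'E'
from cell import arm
from h import *
P={n:arm.get_image(n) for n in ["scene","side","wrist"]}
a=P["scene"]["img"][100:300,100:400]; b=P["side"]["img"][60:260,180:480]
w=cv2.resize(P["wrist"]["img"],(600,375))
cv2.imwrite("pics/a1.png",np.vstack([np.hstack([a,b]),w]))
for n in P: 
    for q in ["reel_largest"]: print(n,[(round(d["score"],2),[round(b*k) for b,k in zip(d["box"],(640,400,640,400))]) for d in arm.look_for(P[n],q)[:3]])
print(arm.observe()["width"],P["wrist"]["K"].tolist(),P["wrist"]["rvec"],P["wrist"]["tvec"])
E
```

```text
scene [(0.62, [212, 185, 29, 30])]
side [(0.65, [285, 144, 26, 27])]
wrist [(0.62, [280, 161, 83, 87])]
0.003269761741120034 [[309.70691628693146, 0.0, 319.17768518382167], [0.0, 309.70691628693146, 204.78530593005334], [0.0, 0.0, 1.0]] [-2.84983963e+00 -5.34893236e-04 -2.11546878e-03] [-0.61370265 -0.25725     0.22318845]
```

View pics/a1.png

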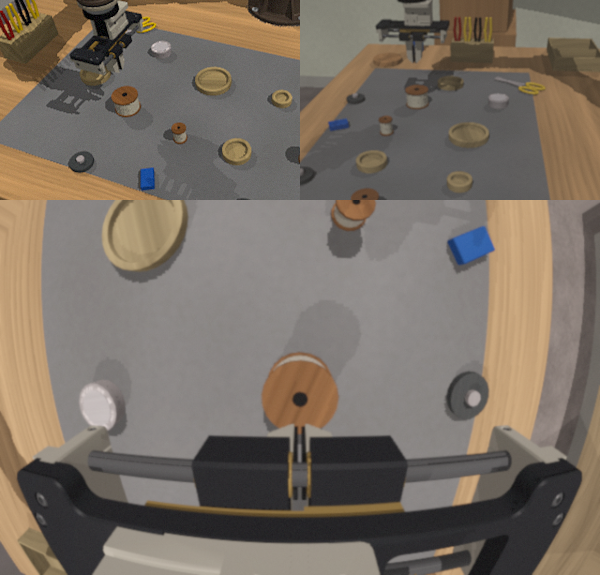

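The reel still stands upright but it isn't in the jaws. The wrist view shows it at the fingertips, on the +y side. I'll re-measure it, with the wrist camera as a third view.

```bash
cat >> h.py <<'E'
def wcloud(p):
    d=p["depth"]; v,u=np.mgrid[:d.shape[0],:d.shape[1]]; K=p["K"]
    x=(u-K[0,2])/K[0,0]; y=(v-K[1,2])/K[1,1]; t=np.hypot(x,y)+1e-9
    f=np.stack([x/t*np.tan(t)*d,y/t*np.tan(t)*d,d],-1)
    R=cv2.Rodrigues(np.array(p["rvec"],float))[0]
    w=(f-np.array(p["tvec"]).ravel())@R
    w[(d<=0)|(t>1.3)]=np.nan
    return w
E
python3 - <<'E'
from cell import arm
from h import *
for cam in ["scene","side"]:
    p=arm.get_image(cam); print(cam,p["tvec"],np.round(p["rvec"],4))
    for n in ["reel_largest","holder_largest","reel_third"]:
        c,e,k,fl=measure(p,cam,n); print(cam,n,np.round(c*1e3,1),e,k)
p=arm.get_image("wrist"); W=wcloud(p)
R=cv2.Rodrigues(np.array(p["rvec"],float))[0]; print("cam at",-R.T@np.array(p["tvec"]).ravel())
for (u,v) in [(320,205),(320,240),(320,175),(290,205),(355,205),(155,30)]:
    print(u,v,np.round(W[v,u]*1e3,1))
print(arm.observe()["position"])
E
```

```text
scene [ 0.19905912 -0.34402487  1.43321615] [ 1.4751  2.1209 -0.8735]
scene reel_largest [ 615.9 -259.3   52.6] [69. 67.] 392
scene holder_largest [450.2 -80.7  20.1] [103. 101.] 265
scene reel_third [664.1 -82.2  44.4] [36. 34.] 141
side [0.50463622 0.06616767 0.85046921] [ 0.1659 -2.6519  1.5111]
side reel_largest [ 614.6 -258.3   52.8] [65. 69.] 193
side holder_largest [448.6 -80.8  20.4] [ 99. 105.] 290
side reel_third [662.4 -83.2  44.5] [32. 35.] 85
cam at [ 0.61343183 -0.18187738  0.28803216]
320 205 [ 614.2 -253.9   48.5]
320 240 [ 614.2 -284.2   49.4]
320 175 [ 614.2 -229.2   48.6]
290 205 [ 589.9 -254.    48.1]
355 205 [ 642.7 -254.2   47.4]
155 30 [451.4 -86.3   6.6]
[ 0.61431448 -0.25900824  0.09984162]
```

The reel hasn't moved, and the TCP was nominally right over it. I'll check where the fingertips really are against the reported TCP.

```bash
python3 - <<'E'
from cell import arm
from h import *
print(arm.observe())
for cam in ["scene","side","wrist"]:
    p=arm.get_image(cam); W=(wcloud if cam=="wrist" else cloud)(p); A=W.reshape(-1,3); A=A[~np.isnan(A[:,0])]
    A=A[(np.hypot(A[:,0]-.615,A[:,1]+.259)<.12)&(A[:,2]>.062)&(A[:,2]<.25)]
    print(cam,len(A))
    for z in np.arange(.06,.25,.01):
        B=A[(A[:,2]>=z)&(A[:,2]<z+.01)]
        if len(B): print(round(z,3),len(B),np.round(B[:,:2].min(0)*1e3),np.round(B[:,:2].max(0)*1e3))
E
```

```text
{'clock': 4.15, 'joints': array([ 0.27905167,  0.58339583,  0.0627888 ,  1.57322813, -0.04256298,
        0.98637449,  0.35511221]), 'dq': array([ 1.49125938e-03, -4.55907383e-03, -1.33324561e-04, -5.93360746e-03,
       -1.74798831e-04, -5.98011755e-05,  4.20372345e-06]), 'joint_efforts': array([-3.98702949e-03, -7.49261856e+01,  2.00736880e+00, -2.88435745e+01,
       -4.45138884e-02,  6.58433978e-02,  1.26640284e-04]), 'position': array([ 0.61431448, -0.25900824,  0.09984162]), 'ee_rot': array([-3.14069265e+00, -2.21141929e-04, -3.49945509e-04]), 'force': array([ 1.14681575, -0.48639217,  0.88520259]), 'ft_torque': array([ 0.01432907,  0.00713114, -0.00744272]), 'width': 0.006915115076439263}
scene 2126
0.13 10 [ 604. -251.] [ 622. -246.]
0.14 37 [ 600. -269.] [ 633. -246.]
0.15 58 [ 597. -268.] [ 634. -246.]
0.16 48 [ 595. -266.] [ 636. -247.]
0.17 33 [ 596. -268.] [ 637. -247.]
0.18 6 [ 627. -250.] [ 635. -246.]
0.19 27 [ 534. -293.] [ 702. -225.]
0.2 209 [ 529. -295.] [ 703. -220.]
0.21 312 [ 528. -294.] [ 703. -221.]
0.22 327 [ 521. -295.] [ 709. -220.]
0.23 517 [ 519. -294.] 
[... 258 characters left out ...]
71.] [ 632. -246.]
0.19 45 [ 583. -264.] [ 694. -244.]
0.2 110 [ 526. -297.] [ 699. -220.]
0.21 318 [ 527. -290.] [ 700. -220.]
0.22 184 [ 521. -294.] [ 705. -221.]
0.23 289 [ 518. -284.] [ 707. -220.]
0.24 363 [ 519. -298.] [ 709. -220.]
wrist 73190
0.13 218 [ 601. -251.] [ 627. -248.]
0.14 424 [ 597. -251.] [ 631. -248.]
0.15 169 [ 610. -251.] [ 618. -248.]
0.16 127 [ 610. -251.] [ 617. -248.]
0.17 167 [ 611. -270.] [ 616. -249.]
0.18 21 [ 611. -263.] [ 617. -258.]
0.19 673 [ 527. -295.] [ 700. -223.]
0.2 5386 [ 527. -296.] [ 700. -222.]
0.21 16950 [ 521. -297.] [ 705. -222.]
0.22 9445 [ 520. -276.] [ 708. -222.]
0.23 29588 [ 518. -274.] [ 709. -222.]
0.24 10022 [ 523. -270.] [ 706. -222.]
```

All three cameras put the fingertips at z≈131 mm when the state reports 100 mm. The gripper body bottom is at about 197 mm where 166 mm was expected. The real tips are therefore about 31.5 mm higher than reported. The 8 N contact agrees: it came at reported 18.6 mm, which is the 50 mm reel top. I'll compensate in all moves: a real tip at 17 mm means a reported −14 mm.

play_rows --pt "1 0 1 0 0 0 0" --pt "1 0 1 0 0 0 0" --pt "1 0 1 0 0 0 0" --pt "1 0 1 0 0 0 0" --pt "1 0 1 0 0 0 0" --pt "1 0 1 0 0 0 0" --pt "1 0 1 0 0 0 0" --pt "1 0 1 0 0 0 0" --pt "1 0 1 0 0 0 0" --pt "1 0 1 0 0 0 0"

```text
clock: 5.3
position: [0.6146, -0.2601, 0.1003]
ee_rot: [-3.141, -0.0, -0.002]
force: [-0.4, 0.2, -0.7]
width: 0.827
```

play_rows --pt "1 0 0 0 0 0 0" --pt "1 0 0 0 0 0 0" --pt "1 0 0 0 0 0 0" --pt "1 0 0 20 0 0 0" --pt "1 0 0 45 0 0 0" --pt "1 0 0 65 0 0 0" --pt "1 0 0 80 0 0 0" --pt "1 0 0 90 0 0 0" --pt "1 0 0 90 0 0 0" --pt "1 0 0 90 0 0 0"

```text
clock: 6.3
position: [0.6151, -0.2602, 0.0109]
ee_rot: [-3.141, -0.0, -0.003]
force: [-0.3, -1.1, 0.6]
width: 1.001
```

play_rows --pt "1 0 0 10 0 0 0" --pt "1 0 0 20 0 0 0" --pt "1 0 0 25 0 0 0" --pt "1 0 0 25 0 0 0" --pt "-1 0 0 25 0 0 0" --pt "-1 0 0 25 0 0 0" --pt "-1 0 0 25 0 0 0" --pt "-1 0 0 25 0 0 0" --pt "-1 0 0 25 0 0 0" --pt "-1 0 0 25 0 0 0"

```text
clock: 7.3
position: [0.6154, -0.2603, -0.0138]
ee_rot: [-3.141, 0.0, -0.003]
force: [-0.8, -0.4, 3.1]
width: 0.734
```

play_rows --pt "-1 0 0 0 0 0 0" --pt "-1 0 0 0 0 0 0" --pt "-1 0 0 -10 0 0 0" --pt "-1 0 0 -30 0 0 0" --pt "-1 0 0 -55 0 0 0" --pt "-1 0 0 -75 0 0 0" --pt "-1 0 0 -80 0 0 0" --pt "-1 0 0 -80 0 0 0"

```text
clock: 8.1
position: [0.6156, -0.2605, 0.0671]
ee_rot: [3.141, 0.0, 0.006]
force: [-0.4, 0.5, -1.6]
width: 0.739
```

The reel is held: width 0.739 is 68 mm. Moving it over the largest holder.

play_rows --pt "-1 -12 -13 0 0 0 0" --pt "-1 -35 -37 0 0 0 0" --pt "-1 -62 -66 0 0 0 0" --pt "-1 -90 -97 0 0 0 0" --pt "-1 -118 -127 0 0 0 0" --pt "-1 -145 -155 0 0 0 0" --pt "-1 -160 -172 0 0 0 0" --pt "-1 -166 -178 0 0 0 0" --pt "-1 -166 -178 0 0 0 0" --pt "-1 -166 -178 0 0 0 0"

```text
clock: 9.1
position: [0.4504, -0.0833, 0.0663]
ee_rot: [3.141, -0.001, 0.006]
force: [0.2, -0.3, -0.8]
width: 0.737
```

```bash
python3 - <<'E'
from cell import arm
from h import *
print(arm.observe()["position"],arm.observe()["ee_rot"])
P={n:arm.get_image(n) for n in ["scene","side","wrist"]}
a=P["scene"]["img"][100:300,170:470]; b=P["side"]["img"][60:260,180:480]
cv2.imwrite("pics/a2.png",np.vstack([np.hstack([a,b]),cv2.resize(P["wrist"]["img"],(600,375))]))
for cam in ["scene","side"]:
    A=cloud(P[cam]).reshape(-1,3); A=A[~np.isnan(A[:,0])]
    B=A[(np.hypot(A[:,0]-.449,A[:,1]+.081)<.06)&(A[:,2]>.06)&(A[:,2]<.135)]
    for z in np.arange(.06,.135,.005):
        C=B[(B[:,2]>=z)&(B[:,2]<z+.005)]
        if len(C)>3: print(cam,round(z,3),len(C),np.round(C[:,:2].min(0)*1e3),np.round(C[:,:2].max(0)*1e3))
E
```

```text
[ 0.45042435 -0.08331322  0.06626458] [ 3.14090285e+00 -7.25901716e-04  6.37356467e-03]
scene 0.08 26 [ 448. -109.] [485. -49.]
scene 0.085 55 [ 432. -103.] [487. -49.]
scene 0.09 23 [457. -91.] [482. -51.]
scene 0.095 23 [447. -75.] [481. -50.]
scene 0.1 21 [445. -81.] [492. -51.]
scene 0.105 25 [446. -90.] [497. -51.]
scene 0.11 28 [403. -93.] [502. -52.]
scene 0.115 35 [398. -93.] [503. -51.]
scene 0.12 34 [398. -93.] [503. -51.]
scene 0.125 52 [398. -91.] [504. -49.]
scene 0.13 83 [399. -92.] [504. -49.]
side 0.08 27 [419. -73.] [478. -48.]
side 0.085 78 [417. -87.] [483. -48.]
side 0.09 49 [419. -79.] [479. -50.]
side 0.095 51 [419. -79.] [479. -51.]
side 0.1 55 [410. -79.] [491. -50.]
side 0.105 70 [403. -78.] [494. -51.]
side 0.11 76 [401. -77.] [499. -51.]
side 0.115 84 [401. -77.] [501. -51.]
side 0.12 73 [399. -77.] [501. -51.]
side 0.125 72 [399. -92.] [501. -46.]
side 0.13 306 [ 399. -118.] [501. -47.]
```

View pics/a2.png

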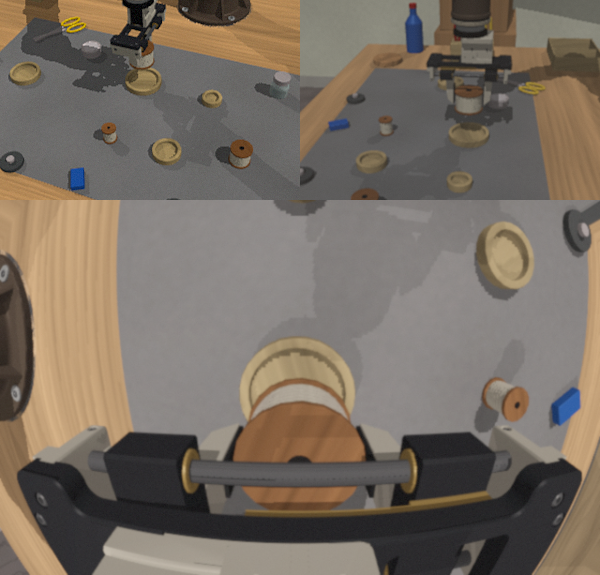

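The reel hangs upright over the largest holder, centred at about (450,−82) against the holder's (449,−81), with its underside at about 80 mm. Lowering and releasing.

play_rows --pt "-1 -1 -1 20 0 0 0" --pt "-1 -1 -1 42 0 0 0" --pt "-1 -1 -1 58 0 0 0" --pt "-1 -1 -1 67 0 0 0" --pt "-1 -1 -1 71 0 0 0" --pt "-1 -1 -1 71 0 0 0" --pt "-1 -1 -1 71 0 0 0"

```text
clock: 9.95
position: [0.4502, -0.0827, -0.0042]
ee_rot: [3.141, -0.002, 0.008]
force: [-0.4, -0.8, -1.7]
width: 0.736
```

play_rows --pt "1 0 0 0 0 0 0" --pt "1 0 0 0 0 0 0" --pt "1 0 0 0 0 0 0" --pt "1 0 0 0 0 0 0" --pt "1 0 0 -10 0 0 0" --pt "1 0 0 -40 0 0 0" --pt "1 0 0 -80 0 0 0" --pt "1 0 0 -100 0 0 0" --pt "1 0 0 -100 0 0 0" --pt "1 0 0 -100 0 0 0"

```text
clock: 10.95
position: [0.4499, -0.0826, 0.0963]
ee_rot: [3.141, -0.002, 0.01]
force: [0.4, 1.0, -1.0]
width: 1.002
```

play_rows --pt "1 12 -22 0 0 0 0" --pt "1 36 -65 0 0 0 0" --pt "1 60 -110 0 0 0 0" --pt "1 84 -155 0 0 0 0" --pt "1 108 -200 0 0 0 0" --pt "1 132 -245 0 0 0 0" --pt "1 155 -285 0 0 0 0" --pt "1 169 -312 0 0 0 0" --pt "1 169 -312 0 0 0 0" --pt "1 169 -312 0 0 0 0"

```text
clock: 11.95
position: [0.6183, 0.2291, 0.0952]
ee_rot: [3.139, -0.0, 0.005]
force: [-0.2, -1.4, 0.1]
width: 1.002
```

```bash
python3 - <<'E'
from cell import arm
from h import *
for cam in ["scene","side"]:
    p=arm.get_image(cam)
    for n in ["reel_second","holder_second","holder_third","holder_smallest"]:
        c,e,k,fl=measure(p,cam,n); print(cam,n,np.round(c*1e3,1),e,k)
    A=cloud(p).reshape(-1,3); A=A[~np.isnan(A[:,0])]
    for lo,hi in [(.045,.07)]:
        B=A[(np.hypot(A[:,0]-.449,A[:,1]+.081)<.05)&(A[:,2]>lo)&(A[:,2]<hi)]; print("reelL in holder:",np.round(circ(B[:,:2],.034,B[:,:2].mean(0))*1e3,1),np.round(np.percentile(B[:,2],[5,50,95])*1e3,1),len(B))
print(arm.observe()["position"],arm.observe()["ee_rot"])
E
```

```text
scene reel_second [619.7 229.6  48.6] [49. 51.] 312
scene holder_second [ 533.9 -410.8   20. ] [87. 85.] 212
scene holder_third [660.8  63.7  20. ] [72. 68.] 273
scene holder_smallest [454.5 116.5  20.4] [55. 53.] 149
reelL in holder: [451.6 -81.5] [48.8 58.3 60.8] 381
side reel_second [618.1 229.5  48.8] [52. 51.] 428
side holder_second [ 531.4 -410.9   21.1] [83. 88.] 118
side holder_third [658.2  63.7  20.4] [64. 71.] 213
side holder_smallest [452.9 117.3  20.3] [53. 54.] 223
reelL in holder: [449.7 -81.6] [47.5 59.3 60.8] 379
[0.61862857 0.22712577 0.09604173] [ 3.13900731 -0.00465534  0.00658407]
```

The largest reel is seated: top at 58 mm, about 1.5 mm off centre. Next is the second reel.

play_rows --pt "1 0 -1 20 0 0 0" --pt "1 0 -1 50 0 0 0" --pt "1 0 -1 75 0 0 0" --pt "1 0 -1 95 0 0 0" --pt "1 0 -1 105 0 0 0" --pt "1 0 -1 109 0 0 0" --pt "1 0 -1 109 0 0 0" --pt "-1 0 -1 109 0 0 0" --pt "-1 0 -1 109 0 0 0" --pt "-1 0 -1 109 0 0 0"

```text
clock: 13.05
position: [0.6196, 0.2281, -0.0121]
ee_rot: [3.14, -0.005, 0.008]
force: [0.2, 0.5, -0.5]
width: 0.789
```

play_rows --pt "-1 0 0 0 0 0 0" --pt "-1 0 0 0 0 0 0" --pt "-1 0 0 0 0 0 0" --pt "-1 0 0 0 0 0 0" --pt "-1 0 0 0 0 0 0" --pt "-1 0 0 0 0 0 0"

```text
clock: 13.65
position: [0.6196, 0.2282, -0.0119]
ee_rot: [3.14, -0.005, 0.009]
force: [-1.3, -0.4, 3.7]
width: 0.561
```

play_rows --pt "-1 0 0 -10 0 0 0" --pt "-1 0 0 -40 0 0 0" --pt "-1 0 0 -80 0 0 0" --pt "-1 0 0 -110 0 0 0" --pt "-1 0 0 -120 0 0 0" --pt "-1 0 0 -120 0 0 0" --pt "-1 0 0 -120 0 0 0"

```text
clock: 14.35
position: [0.6182, 0.2281, 0.107]
ee_rot: [3.139, -0.005, 0.006]
force: [0.2, -0.2, -0.7]
width: 0.565
```

play_rows --pt "-1 -3 20 0 0 0 0" --pt "-1 -8 55 0 0 0 0" --pt "-1 -14 95 0 0 0 0" --pt "-1 -20 138 0 0 0 0" --pt "-1 -26 182 0 0 0 0" --pt "-1 -32 226 0 0 0 0" --pt "-1 -38 270 0 0 0 0" --pt "-1 -44 310 0 0 0 0" --pt "-1 -50 340 0 0 0 0" --pt "-1 -52 350 0 0 0 0"

```text
clock: 15.35
position: [0.5624, -0.1273, 0.1062]
ee_rot: [3.137, -0.014, 0.001]
force: [0.3, -0.2, -0.4]
width: 0.559
```

play_rows --pt "-1 -3 20 0 0 0 0" --pt "-1 -7 58 0 0 0 0" --pt "-1 -11 100 0 0 0 0" --pt "-1 -15 144 0 0 0 0" --pt "-1 -19 188 0 0 0 0" --pt "-1 -23 230 0 0 0 0" --pt "-1 -25 265 0 0 0 -0.01" --pt "-1 -26 285 0 0 0 -0.01" --pt "-1 -26 285 0 0 0 -0.01" --pt "-1 -26 285 0 0 0 -0.01"

```text
clock: 16.35
position: [0.5331, -0.4112, 0.106]
ee_rot: [3.139, 0.001, -0.002]
force: [0.5, 0.9, -0.9]
width: 0.559
```

```bash
cat >> h.py <<'E'
def held(p,c,r,z0,z1):
    "x/y extents of near-vertical surface points in a height band round c"
    A=cloud(p).reshape(-1,3); A=A[~np.isnan(A[:,0])]
    B=A[(np.hypot(A[:,0]-c[0],A[:,1]-c[1])<r+.02)&(A[:,2]>z0)&(A[:,2]<z1)]
    s=least_squares(lambda q:np.hypot(*(B[:,:2]-q).T)-r,c,loss="soft_l1",f_scale=.001)
    return np.round(s.x*1e3,1),len(B),np.round(B[:,2].min()*1e3,1)
E
python3 - <<'E'
from cell import arm
from h import *
s=arm.observe(); print(s["position"],s["ee_rot"])
for cam in ["scene","side"]: print(held(arm.get_image(cam),np.array([.5327,-.411]),.026,.09,.137))
E
```

```text
[ 0.53314827 -0.41117815  0.10596858] [ 3.13887010e+00  1.07170219e-03 -1.84411193e-03]
(array([ 531.1, -411.7]), 118, np.float64(117.9))
(array([ 533.2, -412.6]), 87, np.float64(118.8))
```

play_rows --pt "-1 0 0 25 0 0 0" --pt "-1 0 -1 60 0 0 0" --pt "-1 0 -1 85 0 0 0" --pt "-1 0 -1 100 0 0 0" --pt "-1 0 -1 107 0 0 0" --pt "-1 0 -1 109 0 0 0" --pt "-1 0 -1 109 0 0 0"

```text
clock: 17.15
position: [0.5348, -0.4093, -0.0016]
ee_rot: [3.138, 0.005, 0.001]
force: [0.1, -0.1, -0.3]
width: 0.566
```

play_rows --pt "1 0 0 0 0 0 0" --pt "1 0 0 0 0 0 0" --pt "1 0 0 0 0 0 0" --pt "1 0 0 0 0 0 0" --pt "1 0 0 0 0 0 0" --pt "1 0 0 -20 0 0 0" --pt "1 0 0 -60 0 0 0" --pt "1 0 0 -95 0 0 0" --pt "1 0 0 -100 0 0 0" --pt "1 0 0 -100 0 0 0"

```text
clock: 18.15
position: [0.5354, -0.4095, 0.0998]
ee_rot: [3.137, 0.005, 0.005]
force: [-0.4, 0.9, -0.6]
width: 1.002
```

play_rows --pt "1 8 -20 0 0 0 0" --pt "1 24 -60 0 0 0 0" --pt "1 41 -104 0 0 0 0" --pt "1 58 -148 0 0 0 0" --pt "1 75 -192 0 0 0 0" --pt "1 92 -236 0 0 0 0" --pt "1 109 -280 0 0 0 0" --pt "1 122 -312 0 0 0 0" --pt "1 128 -325 0 0 0 0" --pt "1 128 -325 0 0 0 0"

```text
clock: 19.15
position: [0.6622, -0.0811, 0.097]
ee_rot: [3.138, 0.011, 0.002]
force: [-0.9, -1.1, -0.0]
width: 1.001
```

```bash
python3 - <<'E'
from cell import arm
from h import *
s=arm.observe(); print(s["position"],s["ee_rot"])
for cam in ["scene","side"]:
    p=arm.get_image(cam); c,e,k,fl=measure(p,cam,"reel_third"); print(np.round(c*1e3,1))
    A=cloud(p).reshape(-1,3); A=A[~np.isnan(A[:,0])]
    B=A[(np.hypot(A[:,0]-.533,A[:,1]+.411)<.05)&(A[:,2]>.045)&(A[:,2]<.07)]; print("reel2 in holder:",np.round(circ(B[:,:2],.026,B[:,:2].mean(0))*1e3,1),np.round(np.percentile(B[:,2],[5,50,95])*1e3,1),len(B))
E
```

```text
[ 0.66217637 -0.0811463   0.09701902] [3.13805459e+00 1.13814885e-02 1.53617686e-03]
[664.2 -82.6  44.3]
reel2 in holder: [ 535.7 -407.4] [47.8 54.4 57. ] 206
[662.7 -83.6  44.9]
reel2 in holder: [ 533.9 -407. ] [46.2 55.3 56.8] 117
```

The second reel is seated: top at about 54.5 mm, about 4 mm off centre, inside the limit. Next is the third reel.

play_rows --pt "1 1 3 20 0 0 0" --pt "1 1 3 50 0 0 0" --pt "1 1 3 80 0 0 0" --pt "1 1 3 100 0 0 0" --pt "1 1 3 108 0 0 0" --pt "1 1 3 110 0 0 0" --pt "1 1 3 110 0 0 0" --pt "-1 1 3 110 0 0 0" --pt "-1 1 3 110 0 0 0" --pt "-1 1 3 110 0 0 0"

```text
clock: 20.25
position: [0.663, -0.0899, -0.0115]
ee_rot: [3.135, 0.003, 0.004]
force: [0.6, 0.0, -0.3]
width: 0.79
```

play_rows --pt "-1 0 0 0 0 0 0" --pt "-1 0 0 0 0 0 0" --pt "-1 0 0 0 0 0 0" --pt "-1 0 0 0 0 0 0" --pt "-1 0 0 0 0 0 0" --pt "-1 0 0 0 0 0 0" --pt "-1 0 0 0 0 0 0"

```text
clock: 20.95
position: [0.663, -0.0899, -0.0115]
ee_rot: [3.135, 0.003, 0.004]
force: [-0.8, 0.1, 0.5]
width: 0.386
```

play_rows --pt "-1 0 0 -10 0 0 0" --pt "-1 0 0 -30 0 0 0" --pt "-1 0 0 -50 0 0 0" --pt "-1 0 0 -60 0 0 0" --pt "-1 0 0 -60 0 0 0"

```text
clock: 21.45
position: [0.6641, -0.0897, 0.0505]
ee_rot: [3.135, 0.003, 0.009]
force: [0.0, 0.4, -0.2]
width: 0.381
```

play_rows --pt "-1 0 -15 -5 0 0 0" --pt "-1 -1 -45 -10 0 0 0" --pt "-1 -2 -80 -10 0 0 0" --pt "-1 -4 -112 -10 0 0 0" --pt "-1 -5 -137 -10 0 0 0" --pt "-1 -5 -147 -10 0 0 0" --pt "-1 -5 -147 -10 0 0 0" --pt "-1 -5 -147 -10 0 0 0"

```text
clock: 22.25
position: [0.6586, 0.0559, 0.0592]
ee_rot: [3.134, 0.001, 0.008]
force: [0.3, 0.3, -0.3]
width: 0.384
```

```bash
python3 - <<'E'
from cell import arm
from h import *
s=arm.observe(); print(s["position"],s["ee_rot"])
for cam in ["scene","side"]:
    p=arm.get_image(cam); print(held(p,np.array([.6594,.0637]),.018,.045,.086))
    cv2.imwrite(f"pics/b_{cam}.png",p["img"])
a=cv2.imread("pics/b_scene.png")[110:310,200:500]; b=cv2.imread("pics/b_side.png")[80:280,130:430]
cv2.imwrite("pics/b.png",cv2.resize(np.hstack([a,b]),(800,267)))
E
```

```text
[0.65864777 0.05588862 0.05919501] [3.13389271e+00 1.38443521e-03 8.00207930e-03]
(array([657.2,  60.6]), 36, np.float64(73.0))
(array([659.2,  58. ]), 94, np.float64(72.3))
```

View pics/b.png

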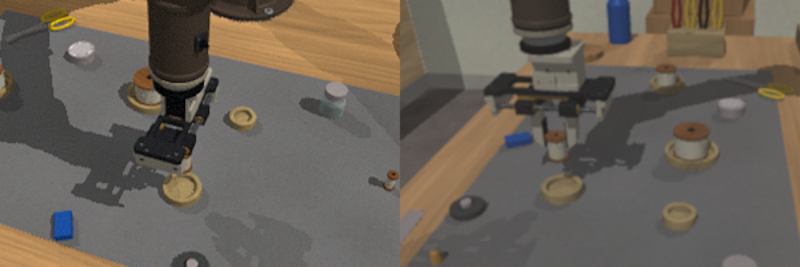

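The third reel hangs over its holder, roughly (658,59 to 62) against (659.4,63.7). I'll shift about +3 mm in y and lower in two steps, since descents drift a few mm.

play_rows --pt "-1 1 -3 15 0 0 0" --pt "-1 1 -3 32 0 0 0" --pt "-1 1 -3 40 0 0 0" --pt "-1 1 -3 40 0 0 0" --pt "-1 1 -3 40 0 0 0"

```text
clock: 22.85
position: [0.6601, 0.0572, 0.0192]
ee_rot: [3.134, -0.002, 0.008]
force: [0.3, 0.9, 0.5]
width: 0.386
```

```bash
python3 - <<'E'
from cell import arm
from h import *
s=arm.observe(); print(s["position"],s["ee_rot"])
for cam in ["scene","side"]:
    p=arm.get_image(cam); print(held(p,np.array([.6594,.0637]),.018,.032,.046),held(p,np.array([.6594,.0637]),.018,.04,.06))
E
```

```text
[0.66012579 0.05721528 0.01922438] [ 3.13364567e+00 -2.04296803e-03  8.09285203e-03]
(array([658.8,  61.6]), 31, np.float64(32.6)) (array([659.2,  60.7]), 23, np.float64(40.4))
(array([661.2,  60.5]), 87, np.float64(33.2)) (array([661.2,  59.7]), 127, np.float64(40.0))
```

play_rows --pt "-1 0 -3 0 0 0 0" --pt "-1 0 -3 8 0 0 0" --pt "-1 0 -3 17 0 0 0" --pt "-1 0 -3 22 0 0 0" --pt "-1 0 -3 22 0 0 0"

```text
clock: 23.45
position: [0.6602, 0.0602, -0.0031]
ee_rot: [3.134, -0.002, 0.008]
force: [-0.2, -0.3, -0.1]
width: 0.387
```

play_rows --pt "1 0 0 0 0 0 0" --pt "1 0 0 0 0 0 0" --pt "1 0 0 0 0 0 0" --pt "1 0 0 0 0 0 0" --pt "1 0 0 0 0 0 0" --pt "1 0 0 -20 0 0 0" --pt "1 0 0 -60 0 0 0" --pt "1 0 0 -95 0 0 0" --pt "1 0 0 -100 0 0 0" --pt "1 0 0 -100 0 0 0"

```text
clock: 24.45
position: [0.6607, 0.0611, 0.0984]
ee_rot: [3.134, -0.002, 0.013]
force: [-0.2, 0.1, -0.6]
width: 1.0
```

play_rows --pt "1 -8 -20 0 0 0 0" --pt "1 -24 -60 0 0 0 0" --pt "1 -41 -104 0 0 0 0" --pt "1 -58 -148 0 0 0 0" --pt "1 -76 -192 0 0 0 0" --pt "1 -94 -236 0 0 0 0" --pt "1 -112 -280 0 0.008 0 0" --pt "1 -128 -320 0 0.008 0 0" --pt "1 -137 -343 0 0.008 0 0" --pt "1 -137 -343 0 0.008 0 0"

```text
clock: 25.45
position: [0.5196, 0.4092, 0.0926]
ee_rot: [-3.14, -0.01, -0.007]
force: [0.4, -0.4, -0.2]
width: 0.999
```

```bash
python3 - <<'E'
from cell import arm
from h import *
s=arm.observe(); print(s["position"],s["ee_rot"])
for cam in ["scene","side"]:
    p=arm.get_image(cam); c,e,k,fl=measure(p,cam,"reel_smallest"); print(np.round(c*1e3,1))
    A=cloud(p).reshape(-1,3); A=A[~np.isnan(A[:,0])]
    B=A[(np.hypot(A[:,0]-.659,A[:,1]-.064)<.04)&(A[:,2]>.045)&(A[:,2]<.07)]; print("reel3 in holder:",np.round(circ(B[:,:2],.018,B[:,:2].mean(0))*1e3,1),np.round(np.percentile(B[:,2],[5,50,95])*1e3,1),len(B))
    B=A[(np.hypot(A[:,0]-.5236,A[:,1]-.4053)<.12)&(A[:,2]>.06)&(A[:,2]<.24)]
    T=B[B[:,2]<.18]; print("tips",np.round(np.percentile(T[:,2],1)*1e3)); G=B[B[:,2]>.205]; print("body",np.round(G.min(0)*1e3),np.round(G.max(0)*1e3))
E
```

```text
[0.51964344 0.4091957  0.09261828] [-3.14014909 -0.00983844 -0.0066834 ]
[523.6 405.9  38.5]
reel3 in holder: [660.4  67. ] [48.2 50.4 52.8] 160
tips 136.0
body [426. 372. 205.] [617. 447. 240.]
[523.  405.1  38.4]<stdin>:7: RuntimeWarning: Mean of empty slice.
  ret = um.true_divide(
Traceback (most recent call last):
  File "h.py", line 22, in circ
    s=least_squares(f,c0,loss="soft_l1",f_scale=.002); return s.x
ValueError: Initial guess is outside of provided bounds
```

The third reel is seated: top at about 50 mm, about 3 mm off centre. Now I'll descend part-way over the smallest reel and check the tip height.

play_rows --pt "1 2 4 15 0 0 0" --pt "1 2 4 40 0 0 0" --pt "1 2 4 62 0 0 0" --pt "1 2 4 70 0 0 0" --pt "1 2 4 70 0 0 0"

```text
clock: 26.05
position: [0.5252, 0.3976, 0.0214]
ee_rot: [3.137, -0.002, 0.006]
force: [0.1, -0.1, 0.2]
width: 0.998
```

```bash
python3 - <<'E'
from cell import arm
from h import *
s=arm.observe(); print(s["position"],s["ee_rot"])
for cam in ["scene","side","wrist"]:
    p=arm.get_image(cam); A=(wcloud if cam=="wrist" else cloud)(p).reshape(-1,3); A=A[~np.isnan(A[:,0])]
    B=A[(np.hypot(A[:,0]-.5233,A[:,1]-.4053)<.12)&(A[:,2]>.008)&(A[:,2]<.2)]
    for z in np.arange(.03,.16,.005):
        C=B[(B[:,2]>=z)&(B[:,2]<z+.005)]
        if len(C)>2: print(cam,round(z,3),len(C),np.round(C[:,:2].min(0)*1e3),np.round(C[:,:2].max(0)*1e3))
    if cam!="wrist": cv2.imwrite(f"pics/c_{cam}.png",p["img"])
a=cv2.imread("pics/c_scene.png")[130:330,340:640]; b=cv2.imread("pics/c_side.png")[200:400,130:430]
cv2.imwrite("pics/c.png",cv2.resize(np.hstack([a,b]),(800,267)))
E
```

```text
[0.5252285  0.39760868 0.02143735] [ 3.13743168e+00 -2.05878819e-03  6.49076890e-03]
scene 0.055 9 [476. 387.] [575. 409.]
scene 0.06 9 [472. 387.] [479. 408.]
scene 0.065 19 [476. 387.] [588. 408.]
scene 0.07 25 [475. 387.] [589. 409.]
scene 0.075 28 [476. 387.] [590. 408.]
scene 0.08 27 [477. 386.] [590. 409.]
scene 0.085 22 [478. 387.] [591. 407.]
scene 0.09 18 [587. 387.] [592. 408.]
scene 0.095 5 [589. 391.] [591. 405.]
scene 0.115 5 [609. 405.] [611. 430.]
scene 0.12 56 [445. 361.] [614. 433.]
scene 0.125 74 [454. 362.] [613. 434.]
scene 0.13 94 [442. 361.] [614. 434.]
scene 0.135 147 [444. 361.] [614. 433.]
scene 0.14 82 [431. 361.] [618. 434.]
scene 0.145 85 [438. 362.] [620. 435.]
scene 0.15 96 [453. 361.] [621. 434.]
scene 0.155 147 [439. 361.] [622. 433.]
side 0.03 13 [513. 404.] [531. 414.]
side 0.035 133 [513. 396.] [532. 416.]
side 0.055 23 [475. 391.] [577. 410.]
side 0.06 50 [468. 389.] [581. 410.]
side 0.065 64 [463. 390.] [588. 411.]
side 0.07 78 [463. 389.] [587. 410.]
side 0.075 82 [462. 390.] [588. 410.]
side 0.08 70 [462. 390.] [588. 410.]
side 0.085 86 [461. 38
[... 799 characters left out ...]
462. 394.] [588. 411.]
wrist 0.075 405 [462. 397.] [588. 411.]
wrist 0.08 418 [462. 400.] [588. 411.]
wrist 0.085 407 [461. 389.] [589. 411.]
wrist 0.09 463 [461. 389.] [590. 411.]
wrist 0.095 338 [462. 388.] [588. 411.]
wrist 0.1 244 [476. 387.] [574. 400.]
wrist 0.105 235 [476. 388.] [574. 404.]
wrist 0.11 297 [476. 388.] [574. 408.]
wrist 0.115 317 [446. 392.] [574. 434.]
wrist 0.12 755 [439. 365.] [611. 436.]
wrist 0.125 1692 [438. 370.] [611. 436.]
wrist 0.13 3963 [437. 374.] [611. 436.]
wrist 0.135 8696 [439. 372.] [611. 436.]
wrist 0.14 9802 [431. 372.] [618. 436.]
wrist 0.145 2346 [431. 380.] [619. 436.]
wrist 0.15 3986 [431. 385.] [618. 436.]
wrist 0.155 8492 [432. 389.] [617. 437.]
```

View pics/c.png

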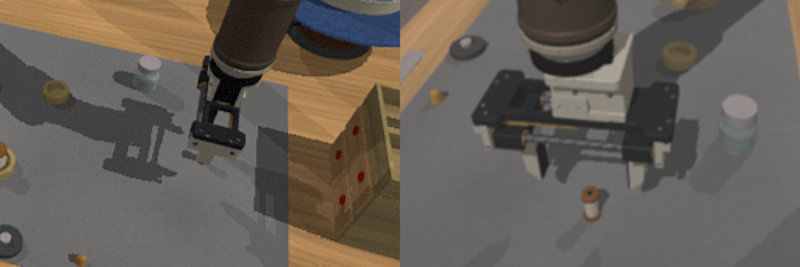

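The tips are at about 53 mm for reported 21 mm, which confirms the 31.5 mm offset. The finger centre is at (525,400) and the reel at (523,405.5), so I'll correct in y.

play_rows --pt "1 -2 -5 0 0 0 0" --pt "1 -2 -5 0 0 0 0" --pt "1 -2 -5 15 0 0 0" --pt "1 -2 -5 30 0 0 0" --pt "1 -2 -5 38 0 0 0" --pt "1 -2 -5 38 0 0 0" --pt "1 -2 -5 38 0 0 0"

```text
clock: 26.9
position: [0.5244, 0.4046, -0.0145]
ee_rot: [3.14, -0.001, 0.011]
force: [-0.2, 0.0, -0.1]
width: 1.003
```

play_rows --pt "-1 0 0 0 0 0 0" --pt "-1 0 0 0 0 0 0" --pt "-1 0 0 0 0 0 0" --pt "-1 0 0 0 0 0 0" --pt "-1 0 0 0 0 0 0" --pt "-1 0 0 0 0 0 0" --pt "-1 0 0 0 0 0 0" --pt "-1 0 0 0 0 0 0" --pt "-1 0 0 0 0 0 0" --pt "-1 0 0 0 0 0 0" --force 12

```text
clock: 27.9
position: [0.5244, 0.4046, -0.0145]
ee_rot: [3.14, -0.0, 0.011]
force: [0.4, -0.4, -0.1]
width: 0.216
```

play_rows --pt "-1 0 0 0 0 0 0" --pt "-1 0 0 0 0 0 0" --pt "-1 0 0 -10 0 0 0" --pt "-1 0 0 -40 0 0 0" --pt "-1 0 0 -70 0 0 0" --pt "-1 0 0 -95 0 0 0" --pt "-1 0 0 -100 0 0 0" --pt "-1 0 0 -100 0 0 0"

```text
clock: 28.7
position: [0.5243, 0.4052, 0.0869]
ee_rot: [-3.141, 0.001, -0.013]
force: [-0.3, -0.1, 0.3]
width: 0.217
```

play_rows --pt "-1 -5 20 0 0 0 0" --pt "-1 -14 58 0 0 0 0" --pt "-1 -24 98 0 0 0 0" --pt "-1 -34 140 0 0 0 0" --pt "-1 -44 182 0 0 0 0" --pt "-1 -54 224 0 0 0 0" --pt "-1 -63 262 0 0 0 0" --pt "-1 -69 289 0 0 0 0" --pt "-1 -69 289 0 0 0 0" --pt "-1 -69 289 0 0 0 0"

```text
clock: 29.7
position: [0.4547, 0.1158, 0.0856]
ee_rot: [-3.142, 0.003, -0.012]
force: [0.1, 0.3, -0.6]
width: 0.214
```

play_rows --pt "-1 0 0 20 0 0 0" --pt "-1 0 0 45 0 0 0" --pt "-1 0 0 60 0 0 0" --pt "-1 0 0 65 0 0 0" --pt "-1 0 0 65 0 0 0"

```text
clock: 30.2
position: [0.4547, 0.1167, 0.0198]
ee_rot: [3.141, -0.0, 0.009]
force: [-0.0, -1.3, -0.4]
width: 0.217
```

```bash
python3 - <<'E'
from cell import arm
from h import *
s=arm.observe(); print(s["position"],s["ee_rot"],s["width"])
for cam in ["scene","side"]:
    p=arm.get_image(cam)
    for z in (.036,.04,.044): print(cam,held(p,np.array([.4537,.117]),.010,z,z+.012))
    cv2.imwrite(f"pics/d_{cam}.png",p["img"])
a=cv2.imread("pics/d_scene.png")[130:280,300:500]; b=cv2.imread("pics/d_side.png")[150:300,250:450]
cv2.imwrite("pics/d.png",cv2.resize(np.hstack([a,b]),(800,300)))
E
```

```text
[0.45467445 0.11670293 0.01979222] [ 3.14129840e+00 -2.44505081e-04  8.86738004e-03] 0.2165574378595514
scene (array([454.2, 119.6]), 9, np.float64(38.5))
scene (array([454.6, 121.1]), 3, np.float64(40.0))Traceback (most recent call last):
  File "<stdin>", line 6, in <module>
  File "h.py", line 49, in held
    return np.round(s.x*1e3,1),len(B),np.round(B[:,2].min()*1e3,1)
                                               ~~~~~~~~~~^^
    return umr_minimum(a, axis, None, out, keepdims, initial, where)
ValueError: zero-size array to reduction operation minimum which has no identity
```

```bash
python3 - <<'E'
from cell import arm
from h import *
P={}
for cam in ["scene","side"]:
    p=P[cam]=arm.get_image(cam)
    for z0,z1 in ((.028,.044),(.036,.055)):
        try: print(cam,held(p,np.array([.4537,.117]),.010,z0,z1))
        except Exception as e: print(cam,"none")
a=P["scene"]["img"][130:280,300:500]; b=P["side"]["img"][150:300,250:450]
cv2.imwrite("pics/d.png",cv2.resize(np.hstack([a,b]),(800,300)))
E
```

```text
scene (array([454.1, 118. ]), 10, np.float64(35.5))
scene (array([454.6, 119.4]), 9, np.float64(37.1))
side (array([455.1, 116.1]), 37, np.float64(37.2))
side (array([455.5, 114.7]), 72, np.float64(37.2))
```

View pics/d.png

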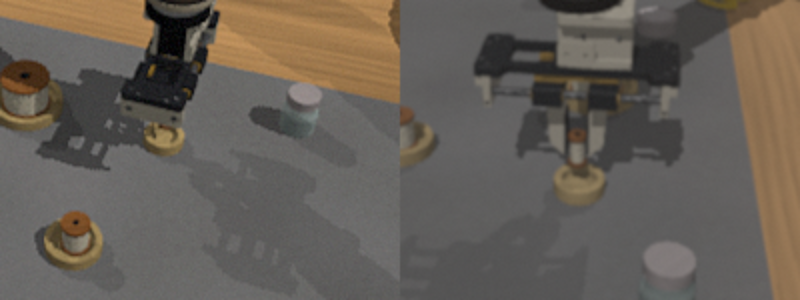

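The smallest reel hangs upright over its holder at about (455,117), with its underside at about 35 mm. The first and third reels are visibly seated. Lowering 26 mm and releasing.

play_rows --pt "-1 -1 0 10 0 0 0" --pt "-1 -1 0 20 0 0 0" --pt "-1 -1 0 26 0 0 0" --pt "-1 -1 0 26 0 0 0" --pt "-1 -1 0 26 0 0 0"

```text
clock: 30.85
position: [0.4547, 0.1163, -0.0051]
ee_rot: [-3.141, 0.002, -0.012]
force: [0.0, 0.3, -0.0]
width: 0.214
```

play_rows --pt "0 0 0 0 0 0 0" --pt "0 0 0 0 0 0 0" --pt "0 0 0 0 0 0 0" --pt "0 0 0 0 0 0 0" --pt "0 0 0 0 0 0 0" --pt "0 0 0 -20 0 0 0" --pt "0 0 0 -60 0 0 0" --pt "0 0 0 -105 0 0 0" --pt "0 0 0 -150 0 0 0" --pt "0 0 0 -180 0 0 0"

```text
clock: 31.85
position: [0.454, 0.1165, 0.1781]
ee_rot: [-3.14, 0.002, -0.017]
force: [0.7, -0.6, 0.3]
width: 0.499
```

play_rows --pt "0 60 0 -40 0 0 0" --pt "0 110 0 -60 0 0 0" --pt "0 140 60 -60 0 0 0" --pt "0 140 100 -60 0 0 0" --pt "0 140 130 -60 0 0 0" --pt "0 140 130 -60 0 0 0" --pt "0 140 130 -60 0 0 0"

```text
clock: 32.55
position: [0.593, -0.0153, 0.2391]
ee_rot: [-3.14, 0.007, -0.016]
force: [0.1, 1.1, 0.6]
width: 0.502
```

```bash
python3 - <<'E'
from cell import arm
from h import *
s=arm.observe(); print(s["position"])
H=dict(reel_largest=(.4494,-.0808),reel_second=(.5327,-.4109),reel_third=(.6594,.0637),reel_smallest=(.4537,.117))
P={}
for cam in ["scene","side"]:
    p=P[cam]=arm.get_image(cam); A=cloud(p).reshape(-1,3); A=A[~np.isnan(A[:,0])]
    for n,c in H.items():
        r=D[n][0]/2e3; h=D[n][1]/1e3
        B=A[(np.hypot(A[:,0]-c[0],A[:,1]-c[1])<r+.01)&(A[:,2]>h+.004)&(A[:,2]<h+.02)]
        if len(B)<5: print(cam,n,"few",len(B)); continue
        q=circ(B[:,:2],r,B[:,:2].mean(0)); print(cam,n,np.round((q-c)*1e3,1),"top-h",np.round((np.percentile(B[:,2],[20,50,90])-h)*1e3,1),len(B))
    for n in ["pin_tin","bead_jar"]: print(cam,n,np.round(measure(p,cam,n)[0]*1e3,1))
    cv2.imwrite(f"pics/e_{cam}.png",p["img"])
cv2.imwrite("pics/e.png",cv2.resize(np.hstack([P["scene"]["img"][120:300,160:480],P["side"]["img"][110:290,190:510]]),(800,225)))
E
```

```text
[ 0.5930281  -0.01530621  0.23912462]
scene reel_largest [ 1.8 -0.7] top-h [ 7.2  8.6 10.5] 344
scene reel_second [3.3 4.3] top-h [ 7.3  8.6 10.6] 193
scene reel_third [0.9 3.2] top-h [ 7.1  8.7 10.2] 159
scene reel_smallest [ 1.7 -0.2] top-h [ 6.4  8.1 10. ] 38
scene pin_tin [ 378.2 -280.    27.4]
scene bead_jar [365.9 279.5  64.3]
side reel_largest [ 0.4 -0.4] top-h [ 8.7  9.6 10.6] 309
side reel_second [1.8 2.8] top-h [ 8.2  9.7 10.8] 97
side reel_third [-0.4  3.1] top-h [ 8.2  9.5 10.7] 134
side reel_smallest [0.6 1.4] top-h [ 8.4  9.7 10.4] 57
side pin_tin [ 376.7 -279.5   27.4]
side bead_jar [364.  278.6  64.3]
```

View pics/e.png

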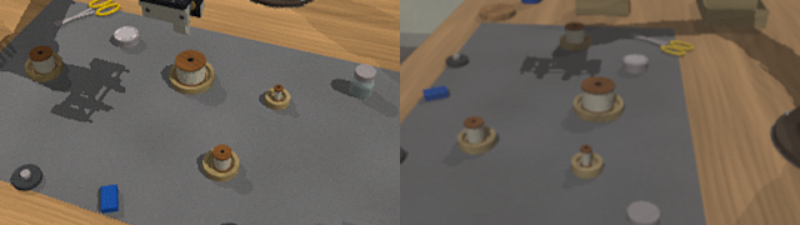

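All four reels stand upright in their own holders, at most about 5 mm off centre, with undersides at about 8 mm. The tin and jar have not moved, and the arm is clear. Handing in.

```bash
python3 -c "
from cell import arm
print(arm.sign_off())"
```

```text
the job is handed in; nothing more can be done
None
```

All four reels are standing in the holders of their own size, and the job was handed in at about 33 s of the 120 s limit.

**Last checks (scene and side cameras):**

| Reel | Off the holder's centre (limit 12 mm) |
|---|---|
| Largest | 1–2 mm |
| Second | 3–5 mm |
| Third | about 3 mm |
| Smallest | 1–2 mm |

- **Seating:** each reel's top reads 8–10 mm higher than it did standing on the bench. The depth readings run about 2 mm high, so this fits an 8 mm well floor. In the last picture all four look upright.
- **Bystanders:** the pin tin and the bead jar are within about 1.5 mm of where they started, which is within measurement noise.
- **Gripper:** it is open and clear of everything.

**What failed or disagreed:**
- **Missed first grasp:** on the largest reel the fingertips stopped at its top with about 8 N and closed over it. The reel did not move.
- **Wrong reported height:** all three cameras showed the real fingertips about 31.5 mm higher than the reported position. I allowed for that in every later move, and all four grasps then held.
- **Sideways drift:** the arm also drifted a few mm sideways on some descents, so I corrected the second, third and smallest reels from measurements before placing them.

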